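Fit the shorting link to a power-module test fixture

ROBOT

A 7-joint arm with a two-finger parallel gripper is mounted at the origin on the work surface. World frame = base frame: x ahead of the robot, y to its left, z up, the work surface at z = 0. Lengths are in m, angles in rad, forces in N, time in s.
With the tool pointing down it reaches from about 0.425 to 0.925 m from the base axis. Payload 6.8 kg.
Tool frame: the origin (TCP) lies at the very end of the fingers, on their centre line; the grasp point (between the pads) lies 19 mm behind it; z points along the fingers, y is the line along which they close (so a half turn about z gives the same grasp; the last joint's range is limited). The gripper opens to 85 mm and grips with 20 to 120 N. Pads are 22 mm wide; open, the fingers measure 114 mm over their backs; the gripper's body (76 mm by 85 mm) begins 54 mm behind the grasp point. The pads swing forward as they close: fully open they stand 13 mm farther back than shut.
Start: joints at [-0.108, 0.477, 0.022, 1.555, -0.011, 1.109, -0.083], TCP at [0.675, 0, 0.231] pointing down, gripper open.
Joint ranges: [-2.96, 2.96], [-0.34, 2.1], [-1.41, 1.46], [0.24, 2.44], [-1.37, 4.51], [0.17, 1.92], [-2.96, 2.96]. Speed limits (rad/s): [2.39, 2.39, 3.14, 3.14, 3.14, 3.14, 3.14].

INTERFACE

Orientations are given as a unit quaternion [w, x, y, z].
In Python, from station import bot gives the robot as it stands. The module is installed in compiled form; this text tells all that it offers.
- The arm moves only by the shell command python3 -m jog 'ROWS' [OPENING] [FORCE]. ROWS is JSON, a list of rows, each a list of 4 numbers: the shift along the tool's x, y, z in cm, then the turn about the tool's z in rad. In form: [[x, y, z, spin], ...]. A call has 1 to 20 rows; each row is the pose to reach, as a shift and turn from the pose commanded when the call began, along the tool's axes at that moment; what a row does not reach only later rows make up. A row lasts 1/12 s, in which the tool goes at most 41.7 mm and 7.16 degrees, less where a joint would pass 70% of its speed; a pose out of reach is approached as far as the arm can. A call with a gripper value outside its range is refused whole. OPENING is the closure, from -1 (fully open) to 1 (shut), set as the call begins (- or left out, the last holds). The fingers move at their own pace and stop on an object; FORCE is the grip in N (left out, the last holds). Time passes only in rows, so rows that repeat a pose let the fingers close. It gives the time, the measured TCP pose, the force, the opening and the grip force at its end, in the units of the state.
- bot.get_obs(): the state, without advancing time (a new reading comes with each control period).
- bot.read_camera(name): name is "scene" or "side" or "wrist"; returns a dict with "pixels" (400x640x3 uint8, red, green, blue), "depth" (400x640 float32, m along the optical axis (not along the pixel's ray), 0 where there is no reading), "fovy" (degrees; the focal length in pixels is half the picture's height over the tangent of half this angle, whatever the lens; pixels are square), "cx", "cy" (the principal point, pixels), "pose" (4x4, takes a point from camera to world coordinates). Camera axes: x right, y down, z forward; pixel columns grow to the right and rows downward; lengths in m; the calibration is good to about 2 mm. A picture is of the moment at which its call begins.
- bot.hand_in(): hands the job in; it is judged then, once.
The state is a dict: "t": time; "q": joint angles; "joint_vel": joint speeds; "joint_torque": joint torques, N m; "eef_pos": TCP position; "tool_rot": TCP orientation; "contact_force": force on the tool from outside, world axes, zero at the start; "torque": the same for the moment, N m; "gripper_width": opening from 0.0 (shut) to 1.0 (fully open); "grasp_force": force on a finger pad.
Only numpy, scipy, OpenCV 4.12 (cv2) and the standard library are available. Lean on these libraries where they do the work, as an engineer would, in place of code of your own. Each camera call takes 0.05 s, during which the arm holds its last target. There are 200 camera calls.

TASK

Make the test fixture safe: pick up the copper shorting link by its red grip, tilt it so that its oblong eye goes over the brass stud's wide head with the tip caught under the head, lay it level on the grey block and slide it tip-first fully home, so that it holds the green interlock button down and can no longer lift off. Work gently, feeling for the stud rather than forcing it; let go of the link at the end, and leave the other things on the bench where they are.

Things in the scene. Friction and masses are not known exactly. Their poses are not given: they have to be found in the camera images.
- link: Loose shorting link, a flat copper bar 4 mm thick, 48 mm wide (y), about 0.22 kg, lying flat on the bench, x from -105 to +18.5 mm. Origin: centre of its oblong eye, on the underside; x points to the tip, z up. The eye is a rectangular through opening, 21 mm along x (-10.5 to +10.5) and 32 mm along y.
- grip (a point): Where to pinch the link's red upright grip from above, closing across its y: link x = -70, y = 0, z = 30 mm. The grip is 40 mm long (x), 10 mm thick (y) and stands from z = 4 to 44 mm above the bar's underside.
- tip_bar (a point): Middle of the link's tip bar, the 8 mm wide strip that closes the eye at the tip (link x from 10.5 to 18.5 mm, z 0 to 4). This strip goes under the stud's head first.
- fixture: Fixed fixture on a black base 220 x 215 x 12 mm. Origin at bench level under the stud's nominal axis, z up. The link ends with its x along the fixture's x, grip end on the tail rest at -x. A level eye (21 mm) cannot pass the head (26 mm); tilted about y 0.45 to 0.55 rad, grip high, tip resting on the stud block beyond the head, its tip bar fits under the head and its other edge clears the top.
- stud_nominal (a point): Top of the grey stud block (40 mm above the bench, 60 mm wide, x -32 to +62 mm) at the stud's nominal axis. The brass stud is upright: neck 10 mm diameter, round head 26 mm diameter, underside 9 mm and top 12 mm above the block. Block, stud and button are clamped up to 18 mm either way along fixture x from nominal; this is not reported: feel for the neck or look.
- tail_rest (a point): Middle of the top of the grey tail rest, 40 mm above the bench, 55 mm (x) by 64 mm. Drawn back to -x until the tip bar meets the neck, the link can be laid level on rest and block, 3 mm spare at the head's rim. Home is then some 11 mm forward (+x): the eye's other edge is stopped by the neck, under the head, the link's origin 5.5 mm ahead of the stud's axis.
- module (a point): Top of the metal module on the green board beside the stud, 48 mm above the bench: keep clear. The board covers fixture y from -152 to -57 and x from -123 to +53 mm, the module and its copper base 90 x 50 mm of it.
- stud (a joint): How far the brass stud is pushed aside on its sprung mount along fixture x, in metres: 0 at rest, positive towards +x. Stiff spring, 8 N per mm, so 4 N moves it 0.5 mm. More than 2.5 mm either way (20 N) damages the mount.
- interlock (a joint): Green domed interlock button in the top of the stud block, 20 mm ahead (+x) of the stud's axis, standing 2 mm proud. 0 = up; grows in metres as it is pressed; the link's tip bar lying level over it presses it about 2 mm. It springs up softly (under 1 N).
- screwdriver: Bystander: screwdriver, 150 mm long, lying on the bench.
- probe_pod: Bystander: black probe pod, 105 x 36 x 24 mm, lying on the bench.
- heatsink: Bystander: finned aluminium heat sink, 45 x 45 x 22 mm, on the bench.
There are look-alikes about, which are no part of the job. Several things look just like the link: the one meant starts nearest to the robot's base.

How it is judged:
By the outcome, as a careful person would: the job done as asked, in the order asked, and still so for the second after the job is handed in, with the robot touching nothing.
It also fails if it takes over 53 s, if anything falls off the work surface, if the arm or the gripper's body presses on something with over 40 N, if the wrist force passes 120 N, or if a joint passes its speed limit or range.

## Working session

There is one attempt and no reset: what is moved stays moved. The work goes in short steps, Python scripts to look and compute and a shell command to move; the robot and the scene stay as the last step left them, time stands still between calls to the robot, and variables do not carry over. Pictures are saved under pics/ and viewed, at most 10 in all, crops included, and the job is handed in when it is done.

```bash
mkdir -p pics; cat > h.py <<'E'
import numpy as np, cv2
from station import bot
def cam(n,save=None):
    c=bot.read_camera(n); c['f']=200/np.tan(np.radians(c['fovy'])/2)
    if save: cv2.imwrite('pics/'+save,c['pixels'][:,:,::-1])
    return c
def ray(c,u,v):
    d=np.array([(u-c['cx'])/c['f'],(v-c['cy'])/c['f'],1.]); P=np.array(c['pose'])
    return P[:3,3],P[:3,:3]@d
def onz(c,u,v,z):
    o,d=ray(c,u,v); return o+d*(z-o[2])/d[2]
def dep(c,u,v):
    o,d=ray(c,u,v); return o+d*c['depth'][int(v),int(u)]
def tri(c1,p1,c2,p2):
    o1,d1=ray(c1,*p1);o2,d2=ray(c2,*p2)
    A=np.stack([d1,-d2],1);s=np.linalg.lstsq(A,o2-o1,rcond=None)[0]
    a,b=o1+s[0]*d1,o2+s[1]*d2; return (a+b)/2,np.linalg.norm(a-b)
E
python3 - <<'E'
from h import *
for n in ['scene','side','wrist']:
    c=cam(n,n+'0.png'); print(n,c['fovy'],c['cx'],c['cy'],np.round(c['pose'],3).tolist(),(c['depth']>0).mean())
print(bot.get_obs())
E
```

```text
scene 55.077373908600215 323.45221945605414 201.32331207270875 [[-0.062, 0.839, -0.541, 1.116], [0.998, 0.045, -0.045, -0.052], [-0.013, -0.543, -0.84, 0.831], [0.0, 0.0, 0.0, 1.0]] 0.99601171875
side 53.62343365197905 319.93488418927 195.62535517503468 [[0.711, -0.51, 0.484, 0.125], [-0.703, -0.502, 0.504, -0.612], [-0.014, -0.698, -0.716, 0.756], [0.0, 0.0, 0.0, 1.0]] 0.99602734375
wrist 62.1998478601504 320.5867507258213 197.7046326404772 [[1.0, 0.001, -0.002, 0.676], [0.001, -0.964, -0.265, 0.067], [-0.003, 0.265, -0.964, 0.373], [0.0, 0.0, 0.0, 1.0]] 0.9961796875
{'t': 0.15, 'q': array([-0.10807407,  0.47757073,  0.02232557,  1.5562325 , -0.01148689,
        1.10929938, -0.083117  ]), 'joint_vel': array([ 9.79317954e-05, -2.69744724e-03,  1.36911928e-03, -4.00275636e-03,
       -2.94680275e-04,  1.26425203e-03, -3.17880367e-04]), 'joint_torque': array([ 1.55385478e-03, -5.96924365e+01,  1.60940632e+00, -2.81490952e+01,
        1.26662746e-02,  6.56643446e-03,  5.58682734e-05]), 'eef_pos': array([ 6.74537346e-01, -1.47737587e-05,  2.30571690e-01]), 'tool_rot': array([-4.52992500e-04,  7.07106841e-01,  7.07106384e-01, -5.21849638e-04]), 'contact_force': array([ 0.8264023 , -0.11747904, -0.64612149]), 'torque': array([ 0.00801464, -0.01197549,  0.02110177]), 'grasp_force': 0.0, 'gripper_width': 0.9994236216984003}
```

View pics/scene0.png

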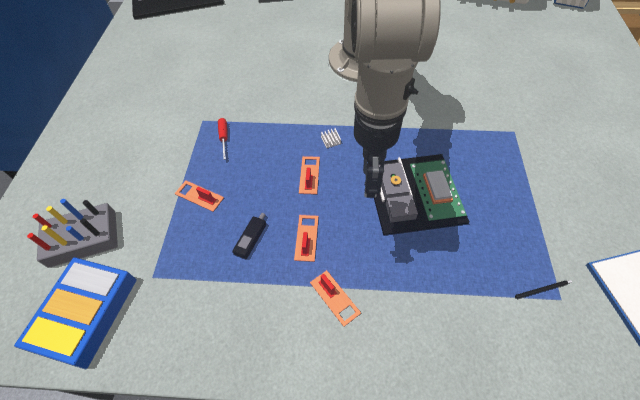

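View pics/side0.png

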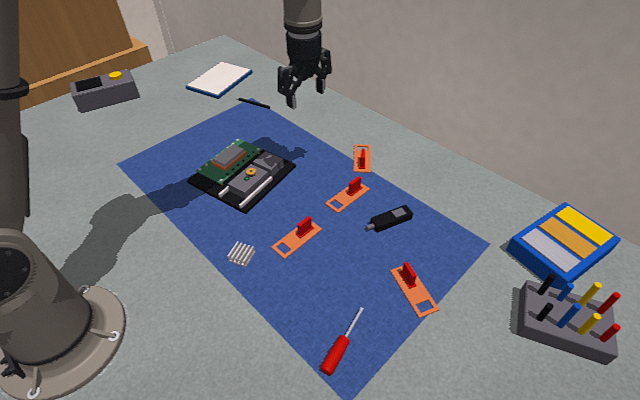

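```bash
cat >> h.py <<'E'
def red(c):
    h=cv2.cvtColor(c['pixels'],cv2.COLOR_RGB2HSV); m=((h[...,0]<4)|(h[...,0]>174))&(h[...,1]>190)&(h[...,2]>70)
    return m.astype(np.uint8)
def orange(c):
    h=cv2.cvtColor(c['pixels'],cv2.COLOR_RGB2HSV); m=(h[...,0]>=5)&(h[...,0]<14)&(h[...,1]>120)&(h[...,2]>120)
    return m.astype(np.uint8)
E
python3 - <<'E'
from h import *
S=cam('scene');D=cam('side')
for n,c in (('scene',S),('side',D)):
    m=orange(c)|red(c); k,lab,st,ce=cv2.connectedComponentsWithStats(m)
    for i in range(1,k):
        if st[i,4]>150 and (lab==i)[orange(c)>0].sum()>100:
            ys,xs=np.nonzero((lab==i)&(orange(c)>0)); P=np.array([onz(c,u,v,.004) for u,v in zip(xs,ys)])
            r=cv2.minAreaRect(P[:,:2].astype(np.float32)*1000)
            print(n,st[i],np.round(ce[i]),'rect mm',np.round(r[0]),np.round(r[1]),round(r[2]),'dist',round(np.hypot(*r[0])))
a=cv2.resize(S['pixels'][135:215,270:480],None,fx=3.8,fy=3.8,interpolation=2)
b=cv2.resize(D['pixels'][120:270,180:380],None,fx=3,fy=3,interpolation=2)
b=cv2.resize(b,(798,int(b.shape[0]*798/b.shape[1])));cv2.imwrite('pics/c1.png',np.vstack([a[:300,:798],b[:300]])[:,:,::-1])
cv2.imwrite('pics/c2.png',b[:,:,::-1])
E
```

```text
scene [299 157  20  37 446] [309. 176.] rect mm [ 498. -140.] [121.  46.] 1 dist 517
scene [175 181  48  30 422] [199. 197.] rect mm [ 581. -422.] [122.  47.] 67 dist 718
scene [295 215  23  46 616] [306. 239.] rect mm [ 688. -131.] [ 46. 122.] 90 dist 700
scene [310 271  51  55 802] [335. 299.] rect mm [833. -56.] [122.  47.] 40 dist 835
side [354 144  16  29 381] [362. 159.] rect mm [829. -57.] [125.  45.] 40 dist 831
side [325 176  45  37 585] [349. 194.] rect mm [ 685. -134.] [ 50. 124.] 90 dist 698
side [272 216  50  43 757] [298. 236.] rect mm [ 495. -142.] [124.  49.] 1 dist 515
side [ 390  262   49   56 1005] [413. 288.] rect mm [ 577. -425.] [124.  49.] 67 dist 717
```

View pics/c1.png

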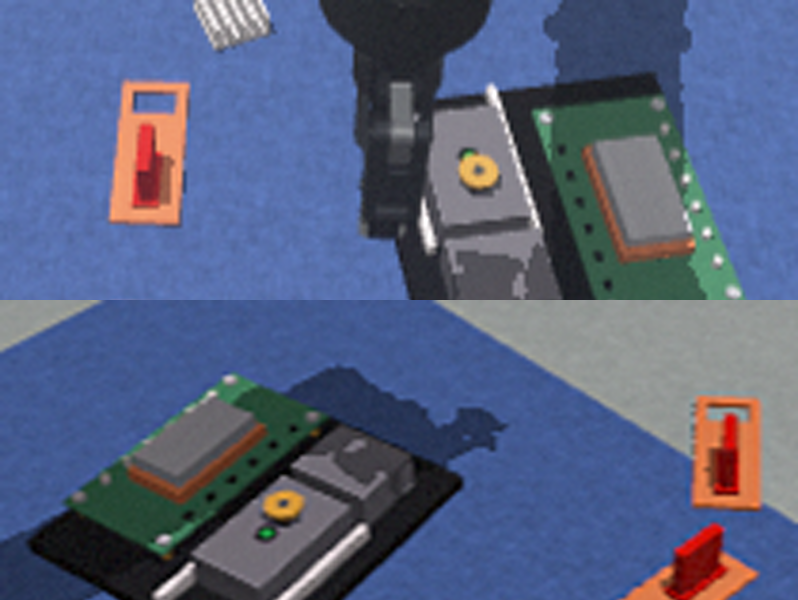

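```bash
cat >> h.py <<'E'
def cloud(c):
    v,u=np.mgrid[0:400,0:640]; P=np.array(c['pose']); Z=c['depth']
    p=np.stack([(u-c['cx'])/c['f']*Z,(v-c['cy'])/c['f']*Z,Z],-1)
    w=p@P[:3,:3].T+P[:3,3]; w[Z<=0]=np.nan; return w
def hsv(c): return cv2.cvtColor(c['pixels'],cv2.COLOR_RGB2HSV)
E
python3 - <<'E'
from h import *
S=cam('scene');D=cam('side')
cen={}
for n,c in (('scene',S),('side',D)):
    w=cloud(c);h=hsv(c)
    # link grip: red near link
    m=(red(c)>0)&(abs(w[...,0]-.52)<.05)&(abs(w[...,1]+.14)<.04)
    p=w[m]; print(n,'grip',m.sum(),'zmax',np.round(np.nanpercentile(p[:,2],[5,95,99])*1000,1))
    t=m&(w[...,2]>.0415); print(' top xy',t.sum(),np.round(np.nanmean(w[t],0)*1000,1),cv2.minAreaRect((w[t][:,:2]*1000).astype(np.float32)))
    # brass
    b=(h[...,0]>15)&(h[...,0]<28)&(h[...,1]>130)&(h[...,2]>100)&(abs(w[...,0]-.55)<.15)&(abs(w[...,1]-.1)<.2)
    k,l,st,ce=cv2.connectedComponentsWithStats(b.astype(np.uint8)); i=1+np.argmax(st[1:,4]); cen[n]=ce[i]
    x,y,ww,hh=st[i,:4]; cen[n]=(x+ww/2-.5,y+hh/2-.5)
    print(' brass',st[i],ce[i],np.round(np.nanmedian(w[l==i],0)*1000,1), np.round(onz(c,*cen[n],.0515)*1000,1))
    g=(h[...,0]>45)&(h[...,0]<80)&(h[...,1]>130)&(abs(w[...,2]-.042)<.006)&(abs(w[...,0]-.5)<.15)&(abs(w[...,1]-.1)<.05)
    print(' green',g.sum(),np.round(np.nanmean(w[g],0)*1000,1) if g.any() else '')
    # grey tops
    for nm,lo,hi,y0,y1 in (('tops',.036,.044,-.02,.12),('module',.045,.055,.08,.3),('black',.008,.016,-.05,.3)):
        q=(w[...,2]>lo)&(w[...,2]<hi)&(w[...,0]>.35)&(w[...,0]<.75)&(w[...,1]>y0)&(w[...,1]<y1)
        if nm=='black': q&=h[...,2]<50
        k,l,st,ce=cv2.connectedComponentsWithStats(q.astype(np.uint8))
        for j in range(1,k):
            if st[j,4]>60:
                pp=w[l==j]; r=cv2.minAreaRect((pp[:,:2]*1000).astype(np.float32)); print(' ',nm,st[j,4],np.round(r[0],1),np.round(r[1],1),round(r[2],1),'z',round(np.median(pp[:,2])*1000,1))
    # white rails
    q=(h[...,1]<30)&(h[...,2]>190)&(w[...,0]>.4)&(w[...,0]<.7)&(w[...,1]>0)&(w[...,1]<.15)&(w[...,2]<.1)
    k,l,st,ce=cv2.connectedComponentsWithStats(q.astype(np.uint8))
    for j in range(1,k):
        if st[j,4]>15:pp=w[l==j]; r=cv2.minAreaRect((pp[:,:2]*1000).astype(np.float32)); print('  white',st[j,4],np.round(r[0],1),np.round(r[1],1),round(r[2],1),'z',np.round(np.percentile(pp[:,2],[5,50,95])*1000,1))
print(tri(S,cen['scene'],D,cen['side']))
E
```

```text
scene grip 36 zmax [ 4.9 44.5 45.5]
 top xy 25 [ 525.9 -139.3   43.2] ((524.198974609375, -139.21041870117188), (6.9896559715271, 36.301231384277344), 89.72016143798828)
 brass [391 176  10   9  58] [395.27586207 179.9137931 ] [539.8  82.   50.6] [540.2  82.9  51.5]
 green 0 
  tops 580 [524.4  80.7] [95.1 60.4] 9.8 z 39.0
  tops 441 [607.9  95. ] [57.  60.2] 10.7 z 38.7
  module 407 [542.3 190.6] [80.8 44. ] 11.4 z 46.9
  black 1289 [543.3 137. ] [222.9 211.7] 11.0 z 10.9
  white 22 [561.8  52.1] [ 5.4 33.8] 89.2 z [18.9 20.9 22.9]
side grip 213 zmax [ 6.2 44.6 46.8]
 top xy 44 [ 521.1 -142.1   44. ] ((520.5220947265625, -142.31881713867188), (36.57588577270508, 8.30624008178711), 1.7535903453826904)
 brass [246 168  10   7  50] [250.78 170.98] [537.2  80.   51.3] [536.5  81.   51.5]
 green 9 [517.4  76.5  41.3]
  tops 280 [606.1  94.9] [58.5 62.1] 11.2 z 39.7
  tops 519 [522.6  78.9] [96.4 62.8] 11.2 z 39.8
  module 293 [539.5 189.2] [80.6 46.2] 12.2 z 48.0
  black 1271 [540.4 135.5] [222.3 215.9] 11.5 z 11.9
  white 72 [517.9  41.1] [124.7   7.4] 11.5 z [20.3 21.7 23.9]
  white 19 [457.5 102.6] [31.1  6.5] 13.8 z [20.3 22.5 24.9]
(array([0.53810064, 0.08346536, 0.04883321]), np.float64(0.00023468069949432148))
```

Candidates for the link (scene pixels): (309,176), (199,197), (306,239), (335,299). The crop confirms (309,176), which is nearest the base at 0.52 m, with its eye toward the robot. The stud head is at scene (396,180) and the fixture is turned about 11°. Next I move above the grip.

```bash
python3 -m jog '[[-4,-4,2,-0.125],[-8,-8,4,-0.25],[-12,-12,6,-0.375],[-14.05,-13.2,9,-0.5],[-14.05,-13.2,12,-0.62],[-14.05,-13.2,12,-0.74],[-14.05,-13.2,12,-0.86],[-14.05,-13.2,12,-0.98],[-14.05,-13.2,12,-1.1],[-14.05,-13.2,12,-1.22],[-14.05,-13.2,12,-1.34],[-14.05,-13.2,12,-1.46],[-14.05,-13.2,12,-1.571],[-14.05,-13.2,12,-1.571],[-14.05,-13.2,12,-1.571]]' 0.2 20
python3 - <<'E'
from h import *
c=cam('wrist','w1.png'); w=cloud(c); o=bot.get_obs();print(o['eef_pos'],o['tool_rot'],o['gripper_width'],o['contact_force'])
m=(red(c)>0)&(abs(w[...,2]-.044)<.004)&(w[...,0]<.58)
print(m.sum(),np.round(np.nanmean(w[m],0)*1000,1),cv2.minAreaRect((w[m][:,:2]*1000).astype(np.float32)))
ys,xs=np.nonzero(m);P=np.array([onz(c,u,v,.044)*1000 for u,v in zip(xs,ys)]);print(cv2.minAreaRect(P[:,:2].astype(np.float32)))
m=(orange(c)>0)&(w[...,2]<.01); ys,xs=np.nonzero(m);P=np.array([onz(c,u,v,.004)*1000 for u,v in zip(xs,ys)]);print(cv2.minAreaRect(P[:,:2].astype(np.float32)))
E
```

```text
t: 1.6
eef_pos: [0.5431, -0.1407, 0.1114]
tool_rot: [0.0, 0.002, 1.0, 0.0]
contact_force: [0.4, 0.6, 0.8]
gripper_width: 0.399
grasp_force: 0.0
[ 0.54303301 -0.14063011  0.11132375] [5.40957839e-05 1.80465597e-03 9.99998369e-01 4.51747483e-05] 0.3952595290647524 [-0.40363229 -0.87411849  0.23094606]
428 [ 529.6 -140.2   43.4] ((523.8598022460938, -140.92935180664062), (38.71391296386719, 9.282453536987305), 0.07161439210176468)
((523.4642944335938, -140.95181274414062), (38.49001693725586, 9.209678649902344), 0.1239309012889862)
((605.2815551757812, -256.83587646484375), (184.97219848632812, 291.7596435546875), 5.566751003265381)
```

View pics/w1.png

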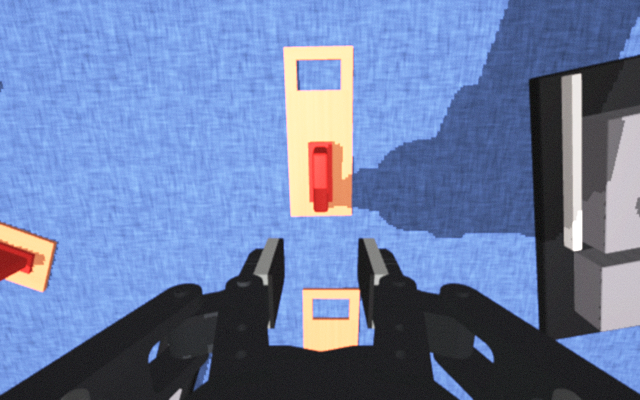

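The wrist view shows the link's grip at (320,177) and the eye at (319,74), with the link's yaw about 0.1°. Now I go down onto the rear upper part of the grip.

```bash
python3 -m jog '[[0,0,4,0],[0,0,7.5,0],[0,0,8.4,0],[0,0,8.4,0]]' 0.4 20 && python3 -m jog '[[0,0,0,0],[0,0,0,0],[0,0,0,0],[0,0,0,0]]' 1 20 && python3 -m jog '[[0,0,-1,0],[0,0,-2,0],[0,0,-3,0],[0,0,-4,0],[0,0,-4,0]]'
python3 - <<'E'
from h import *
c=cam('side','s2.png'); w=cloud(c); o=bot.get_obs();print(o['eef_pos'],o['gripper_width'],o['contact_force'],o['torque'])
m=(orange(c)>0)&(w[...,0]<.6)&(abs(w[...,1]+.14)<.03); p=w[m]
A=np.c_[p[:,0],np.ones(len(p))];print('slope z/x',np.linalg.lstsq(A,p[:,2],rcond=None)[0],p.min(0),p.max(0))
E
```

```text
t: 1.98
eef_pos: [0.5407, -0.14, 0.0249]
tool_rot: [-0.003, 0.001, 1.0, 0.0]
contact_force: [-0.7, -0.3, 1.0]
gripper_width: 0.3
grasp_force: 0.0
t: 2.32
eef_pos: [0.5441, -0.1407, 0.0288]
tool_rot: [0.001, 0.0, 1.0, -0.0]
contact_force: [0.2, 0.9, -1.4]
gripper_width: 0.106
grasp_force: 24.9
t: 2.73
eef_pos: [0.5448, -0.1408, 0.0702]
tool_rot: [0.002, 0.0, 1.0, -0.0]
contact_force: [0.1, 0.3, -1.5]
gripper_width: 0.109
grasp_force: 24.9
[ 0.54416326 -0.14078482  0.06909051] 0.10701966057301075 [ 0.00693293  0.70971381 -2.57917787] [ 0.00680388 -0.0094446  -0.02025757]
slope z/x [-0.0008208   0.04531069] [ 0.43385322 -0.16653363 -0.0017367 ] [ 0.58376754 -0.11615587  0.07039893]
```

```bash
python3 -m jog '[[0,0,2,0],[0,0,3.6,0],[0,0,3.6,0]]' && python3 -m jog '[[0,0,0,0],[0,0,0,0],[0,0,0,0]]' 0.8 20 && python3 -m jog '[[0,0,-0.5,0],[0,0,-1,0],[0,0,-1,0]]' 0.79 20
python3 - <<'E'
from h import *
c=cam('side','s3.png'); w=cloud(c); o=bot.get_obs();print(o['eef_pos'],o['gripper_width'],o['contact_force'],o['grasp_force'])
m=(orange(c)>0)&(w[...,0]<.6)&(abs(w[...,1]+.14)<.03)&(w[...,2]<.06); p=w[m]
A=np.c_[p[:,0],np.ones(len(p))];print('slope z/x',np.linalg.lstsq(A,p[:,2],rcond=None)[0],p.min(0),p.max(0))
E
```

```text
t: 3.03
eef_pos: [0.5417, -0.1404, 0.0291]
tool_rot: [-0.001, -0.0, 1.0, 0.0]
contact_force: [-0.2, -0.1, -2.1]
gripper_width: 0.106
grasp_force: 24.9
t: 3.28
eef_pos: [0.5433, -0.1405, 0.0319]
tool_rot: [0.0, -0.0, 1.0, -0.0]
contact_force: [0.0, -0.8, -2.1]
gripper_width: 0.107
grasp_force: 25.0
t: 3.53
eef_pos: [0.544, -0.1407, 0.0429]
tool_rot: [0.001, -0.0, 1.0, -0.0]
contact_force: [-0.3, 0.8, -2.0]
gripper_width: 0.108
grasp_force: 25.0
[ 0.54379217 -0.14065482  0.04247505] 0.10696429521210138 [ 0.01450849  0.41714279 -2.09027887] 24.97541606426239
slope z/x [0.00335138 0.01605752] [ 0.43334478 -0.16593752 -0.00153093] [ 0.5672746  -0.11379605  0.02309179]
```

No droop at 25 N, so I need another way to tilt. I'll carry the link level behind the tail rest and push its tip against the rest's end face, so that it pivots tip-down in the pads.

```bash
python3 -m jog '[[0,0,-1.5,0],[0,0,-4,0],[-1,1,-7,0],[-3,4,-8,0],[-5.5,7,-8,-0.03],[-8,10.5,-8,-0.06],[-10.5,13.5,-8,-0.1],[-13,17,-8,-0.13],[-15.5,20,-8,-0.16],[-18,23,-8,-0.194],[-19.5,25.5,-8,-0.194],[-20.4,26.4,-8,-0.194],[-20.4,26.4,-8,-0.194]]' 1 100
python3 - <<'E'
from h import *
o=bot.get_obs();print(o['eef_pos'],o['tool_rot'],o['contact_force'])
c=cam('scene','sc4.png'); w=cloud(c)
m=((orange(c)>0)|(red(c)>0))&(w[...,2]>.06)&(w[...,2]<.2)&(w[...,1]>.05)&(w[...,1]<.2)&(w[...,0]>.5); p=w[m]
print(m.sum(),p.min(0),p.max(0),cv2.minAreaRect((p[:,:2]*1000).astype(np.float32)))
m&=orange(c)>0;p=w[m];A=np.c_[p[:,0],np.ones(len(p))];print('slope z/x',np.linalg.lstsq(A,p[:,2],rcond=None)[0])
h=hsv(c)
for nm,lo,hi,y0,y1 in (('tops',.036,.044,-.02,.14),('black',.008,.016,-.05,.3)):
    q=(w[...,2]>lo)&(w[...,2]<hi)&(w[...,0]>.35)&(w[...,0]<.75)&(w[...,1]>y0)&(w[...,1]<y1)
    if nm=='black': q&=h[...,2]<50
    k,l,st,ce=cv2.connectedComponentsWithStats(q.astype(np.uint8))
    for j in range(1,k):
        if st[j,4]>60:
            pp=w[l==j]; r=cv2.minAreaRect((pp[:,:2]*1000).astype(np.float32)); print(nm,st[j,4],np.round(r[0],1),np.round(r[1],1),round(r[2],1))
b=(h[...,0]>15)&(h[...,0]<28)&(h[...,1]>130)&(h[...,2]>100)&(abs(w[...,0]-.54)<.04)&(abs(w[...,1]-.08)<.04)
ys,xs=np.nonzero(b);P=np.array([onz(c,u,v,.052)*1000 for u,v in zip(xs,ys)])[:,:2].astype(np.float32);print('head',cv2.minEnclosingCircle(P),P.mean(0))
g=(h[...,0]>45)&(h[...,0]<80)&(h[...,1]>100)&(abs(w[...,0]-.52)<.03)&(abs(w[...,1]-.08)<.03);ys,xs=np.nonzero(g);print('btn',len(xs),[np.round(onz(c,u,v,.041)*1000) for u,v in zip(xs,ys)][:6])
E
```

```text
t: 4.67
eef_pos: [0.7476, 0.129, 0.1209]
tool_rot: [0.0, -0.099, 0.995, 0.002]
contact_force: [-0.0, -0.9, -1.7]
gripper_width: 0.082
grasp_force: 98.1
[0.74758548 0.12901545 0.12085552] [ 3.34824712e-04 -9.93992572e-02  9.95046197e-01  1.65576431e-03] [-0.00742384 -0.86032312 -1.69792637]
351 [0.6388536  0.08055995 0.09143642] [0.76856637 0.15467406 0.19323599] ((704.7203369140625, 105.59610748291016), (123.7498779296875, 75.74755859375), 12.110568046569824)
slope z/x [0.03492463 0.07066691]
tops 622 [524.   80.2] [95.2 60.7] 10.9
tops 371 [607.1  96.8] [56.9 63.5] 10.9
black 399 [498.9 172. ] [150.4 101.7] 10.8
head ((540.4080810546875, 81.65469360351562), 13.013444900512695) [540.0445   82.29022]
btn 2 [array([514.,  79.,  41.]), array([517.,  79.,  41.])]
```

```bash
python3 -m jog '[[0,0,2,0],[0,0,4.5,0],[0,0,6.5,0],[0,0,6.9,0],[0,0,6.9,0],[0,0,6.9,0]]' 1 20
python3 -m jog '[[0.2,0,0,0],[0.4,0,0,0],[0.6,0,0,0],[0.6,0,0,0]]' && python3 -m jog '[[0.2,0,0,0],[0.3,0,0,0],[0.3,0,0,0]]'
```

```text
t: 5.22
eef_pos: [0.7473, 0.1225, 0.0532]
tool_rot: [0.0, -0.096, 0.995, -0.0]
contact_force: [-1.0, -0.3, -2.0]
gripper_width: 0.078
grasp_force: 98.1
t: 5.55
eef_pos: [0.741, 0.1224, 0.0533]
tool_rot: [0.0, -0.097, 0.995, -0.0]
contact_force: [0.0, 0.5, -1.9]
gripper_width: 0.077
grasp_force: 98.1
t: 5.8
eef_pos: [0.7399, 0.1225, 0.0537]
tool_rot: [0.002, -0.097, 0.995, 0.0]
contact_force: [4.8, 1.0, -1.1]
gripper_width: 0.079
grasp_force: 98.3
```

```bash
python3 -m jog '[[0,0,0,0],[0,0,0,0]]' 0.86 20
```

```text
t: 5.97
eef_pos: [0.7399, 0.1225, 0.0535]
tool_rot: [0.002, -0.097, 0.995, 0.0]
contact_force: [5.0, 2.1, -0.2]
gripper_width: 0.079
grasp_force: 98.4
```

```bash
python3 -m jog '[[0,0,0,0],[0,0,0,0]]' 0.8 20
```

```text
t: 6.13
eef_pos: [0.7399, 0.1226, 0.0534]
tool_rot: [0.002, -0.097, 0.995, 0.001]
contact_force: [4.9, 2.0, -0.0]
gripper_width: 0.1
grasp_force: 40.3
```

```bash
python3 -m jog '[[0,0,0,0],[0.2,0,-0.6,0],[0.45,0,-1.2,0],[0.75,0,-1.8,0],[1.0,0,-2.2,0],[1.0,0,-2.2,0]]' 0.782 20
python3 - <<'E'
from h import *
o=bot.get_obs();print(o['eef_pos'],o['contact_force'])
c=cam('side','s5.png'); w=cloud(c)
m=(orange(c)>0)&(w[...,2]>.02)&(w[...,2]<.2)&(abs(w[...,1]-.11)<.06)&(w[...,0]>.6)
q=w[m]@np.array([[.981,.194,0],[0,0,1]]).T; print(len(q),np.round(q.min(0),3),np.round(q.max(0),3)); print('fit',np.linalg.lstsq(np.c_[q[:,0],np.ones(len(q))],q[:,1],rcond=None)[0])
cv2.imwrite('pics/s5c.png',cv2.resize(c['pixels'][40:200,180:420],(798,532),interpolation=2)[:,:,::-1])
E
```

```text
t: 6.63
eef_pos: [0.7282, 0.1198, 0.0755]
tool_rot: [0.0, -0.097, 0.995, -0.0]
contact_force: [3.3, 1.7, -0.8]
gripper_width: 0.111
grasp_force: 19.5
[0.72818765 0.1198218  0.07549695] [ 3.30664141  1.69790014 -0.77911276]
305 [0.647 0.026] [0.762 0.064]
fit [ 0.23598271 -0.12353796]
```

View pics/s5c.png

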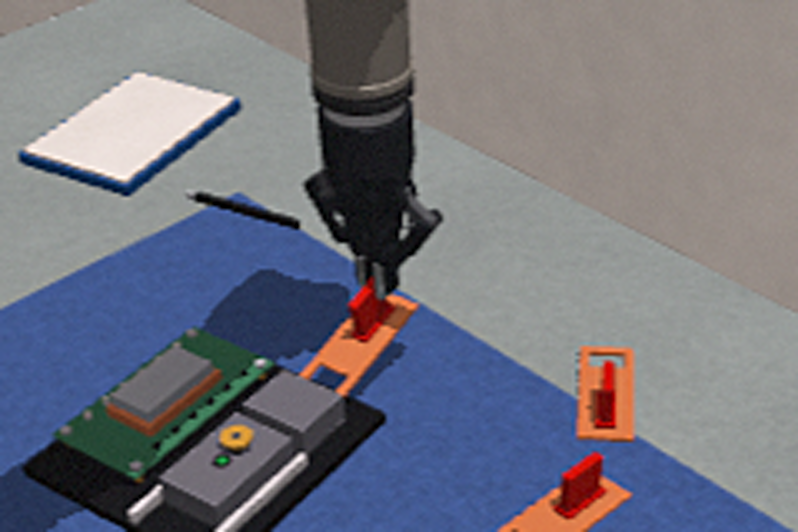

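The picture shows the link held at crop (365,315), its tip against the tail rest at (340,390), tilted about 0.23 rad. The pivoting works, so I continue to about 0.52 rad.

```bash
python3 -m jog '[[0.35,0,-0.6,0],[0.75,0,-1.2,0],[1.2,0,-1.8,0],[1.65,0,-2.35,0],[2.0,0,-2.7,0],[2.0,0,-2.7,0]]'
cat >> h.py <<'E'
def link(save=None):
    o=bot.get_obs();print('tcp',np.round(o['eef_pos']*1000,1),'F',np.round(o['contact_force'],1))
    c=cam('side',save); w=cloud(c); e=o['eef_pos']
    U=np.array([[.981,.194,0],[0,0,1]])
    s=(w-np.array([.5385,.0818,0]))@U.T*1000; lat=(w-np.array([.5385,.0818,0]))@np.array([-.194,.981,0])
    m=(orange(c)>0)&(w[...,2]>.035 if False else w[...,2]>.02)&(w[...,2]<.25)&(abs(lat)<.05)&(s[...,0]>-45)&(s[...,0]<e[0]*0+ (e-np.array([.5385,.0818,0]))@U[0]*1000+30)
    q=s[m]
    for _ in range(4):
        k=np.polyfit(q[:,0],q[:,1],1); q=q[abs(np.polyval(k,q[:,0])-q[:,1])<4]
    print(len(q),'s',np.round([q[:,0].min(),q[:,0].max()]),'z',np.round([q[:,1].min(),q[:,1].max()]),'tilt',round(float(np.arctan(k[0])),3),'z at s=0',round(k[1],1),'tcp s',round(float((e-np.array([.5385,.0818,0]))@U[0]*1000),1))
E
python3 -c "
from h import *
link('s6.png')"
```

```text
t: 7.18
eef_pos: [0.708, 0.1157, 0.1023]
tool_rot: [0.0, -0.097, 0.995, -0.0]
contact_force: [1.5, 0.1, -2.2]
gripper_width: 0.112
grasp_force: 19.4
tcp [708.  115.7 102.3] F [ 1.5  0.1 -2.2]
300 s [101. 203.] z [32. 91.] tilt 0.511 z at s=0 -23.4 tcp s 172.9
```

```bash
python3 -m jog '[[0,0,0,0],[0,0,0,0],[-0.3,0,-0.5,0],[-0.3,0,-2,0],[-0.3,0,-4,0],[0.5,0,-4.7,0],[2.5,0,-4.7,0],[5,0,-4.7,0],[7.5,0,-4.7,0],[10,0,-4.7,0],[11.3,0,-4.7,0],[11.9,0,-4.7,0],[11.9,0,-4.7,0],[11.9,0,-4.7,0],[11.9,0,-4.7,0]]' 0.86 60
python3 - <<'E'
from h import *
link('s7.png')
c=cam('wrist','w7.png'); w=cloud(c)
E
```

```text
t: 8.48
eef_pos: [0.5931, 0.0934, 0.1487]
tool_rot: [0.001, -0.097, 0.995, 0.0]
contact_force: [-0.3, 0.3, -2.0]
gripper_width: 0.094
grasp_force: 60.1
tcp [593.1  93.4 148.7] F [-0.3  0.3 -2. ]
415 s [-22.  86.] z [ 76. 138.] tilt 0.508 z at s=0 89.1 tcp s 55.9
```

View pics/w7.png

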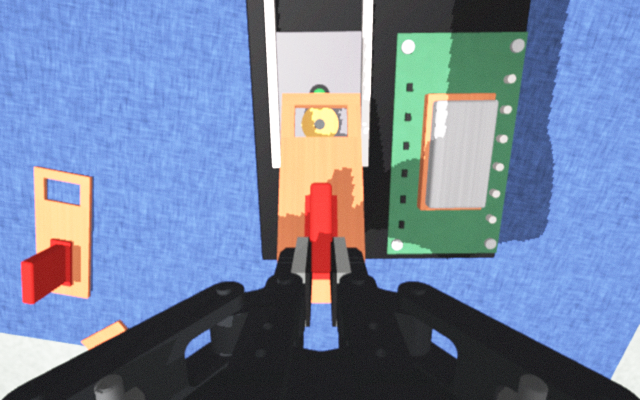

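The wrist view shows the eye around the stud head: eye columns 296–349, head centre about (321,122), button (319,90). I'll measure the relative offsets.

```bash
cat > m.py <<'E'
from h import *
def run():
    c=cam('wrist'); w=cloud(c); h=hsv(c); o=bot.get_obs()
    U=np.array([[.981,.194,0],[-.194,.981,0],[0,0,1]]); s=(w-np.array([.5385,.0818,0]))@U.T*1000
    def rep(n,m,ext=True):
        k,l,st,ce=cv2.connectedComponentsWithStats(m.astype(np.uint8))
        i=1+np.argmax(st[1:,4]); p=s[l==i]; r=cv2.minAreaRect(p[:,:2].astype(np.float32))
        print(n,len(p),'rect',np.round(r[0],1),np.round(r[1],1),round(r[2],1),'z',np.round(np.median(p[:,2]),1)); return l==i
    near=(abs(s[...,0])<150)&(abs(s[...,1])<45)
    rep('head',near&(s[...,2]>50)&(s[...,2]<54.5)&(h[...,0]>13)&(h[...,0]<35)&(h[...,1]>60)&(abs(s[...,0])<20))
    rep('block',near&(s[...,2]>36)&(s[...,2]<43.5)&(h[...,1]<60))
    rep('btn',near&(h[...,0]>45)&(h[...,0]<80)&(h[...,1]>100))
    m=near&(orange(c)>0)&(s[...,2]>45)
    p=s[m]; k=np.polyfit(p[:,0],p[:,2],1); m&=abs(s[...,2]-np.polyval(k,s[...,0]))<4; p=s[m]
    print('link tilt',np.arctan(k[0]),'tip s',p[:,0].min())
    # hole: row-wise gap and outer edges
    t=p[:,0].min(); cs=np.polyfit
    mid=[];ss=[]
    for a in np.arange(t+1,t+70,2):
        q=p[abs(p[:,0]-a)<1.2]
        if len(q)>5: mid.append((q[:,1].min()+q[:,1].max())/2); ss.append(a)
    f=np.polyfit(ss,mid,1); print('link mid lat at tip',np.polyval(f,t),'yaw',f[0])
    for a in (10,14,18):
        q=np.sort(p[abs(p[:,0]-t-a)<1.2][:,1]); g=np.argmax(np.diff(q)); print(' hole lat',a,q[g],q[g+1],'mid',(q[g]+q[g+1])/2)
run()
E
python3 m.py
```

```text
head 866 rect [-0.2 -0.2] [19.4 25.4] 0.0 z 51.9
block 5204 rect [-27.8  -0.4] [66.9 60.1] 0.8 z 39.9
btn 28 rect [-21.9  -0.2] [7.2 2.1] 89.6 z 40.8
link tilt 0.5473868890882368 tip s -18.896239551429044
link mid lat at tip 1.9448042643123482 yaw 0.02306056744595104Traceback (most recent call last):
  File "m.py", line 25, in <module>
    run()
    ~~~^^
  File "m.py", line 24, in run
    q=np.sort(p[abs(p[:,0]-t-a)<1.2][:,1]); g=np.argmax(np.diff(q)); print(' hole lat',a,q[g],q[g+1],'mid',(q[g]+q[g+1])/2)
                                              ~~~~~~~~~^^^^^^^^^^^^
    return _wrapfunc(a, 'argmax', axis=axis, out=out, **kwds)
    return bound(*args, **kwds)
ValueError: attempt to get argmax of an empty sequence
```

```bash
python3 - <<'E'
from h import *
c=cam('wrist'); w=cloud(c); h=hsv(c); U=np.array([[.981,.194,0],[-.194,.981,0],[0,0,1]]);O=np.array([.5385,.0818,0])
loc=lambda u,v,z:(U@(onz(c,u,v,z)-O)*1000).round(1)
m=orange(c)>0
for v in (97,100,103,112,118,124,130,140,150,160,170):
    r=np.nonzero(m[v,265:375])[0]+265; z=np.nanmedian(w[v,r,2]); g=np.argmax(np.diff(r)) 
    gap=(r[g],r[g+1]) if r[g+1]-r[g]>10 else None
    print(v,r[0],r[-1],'z',round(z*1000,1),'mid',loc((r[0]+r[-1])/2,v,z)[:2],'gap',gap,loc((gap[0]+gap[1])/2,v,z)[:2] if gap else '')
b=(h[...,0]>13)&(h[...,0]<35)&(h[...,1]>60)&(w[...,2]<.056)&(w[...,2]>.047); b[:100]=0;b[145:]=0;b[:,:280]=0;b[:,360:]=0
ys,xs=np.nonzero(b); print('head px',xs.min(),xs.max(),ys.min(),ys.max())
for v in range(ys.min(),ys.max()+1,4):
    r=xs[ys==v]
    if len(r): print(v,r.min(),r.max(),loc(r.min(),v,.052),loc(r.max(),v,.052))
print(h[118:126,318:324].tolist()[0])
E
```

```text
return np.nanmean(a, axis, out=out, keepdims=keepdims)
Traceback (most recent call last):
ValueError: attempt to get argmax of an empty sequence
```

```bash
cat > lat.py <<'E'
from h import *
c=cam('wrist'); w=cloud(c); h=hsv(c); U=np.array([[.981,.194,0],[-.194,.981,0],[0,0,1]]);O=np.array([.5385,.0818,0])
loc=lambda u,v,z:(U@(onz(c,u,v,z)-O)*1000).round(1)
m=(h[...,0]<20)&(h[...,1]>60)&(h[...,2]>150)&(w[...,2]>.062)
for v in range(92,175,6):
    r=np.nonzero(m[v,265:375])[0]+265
    if len(r)<5: continue
    z=np.nanmedian(w[v,r,2]); g=np.argmax(np.diff(r)); gap=(r[g],r[g+1]) if r[g+1]-r[g]>10 else None
    print(v,r[0],r[-1],'z',round(z*1000,1),'mid',loc((r[0]+r[-1])/2,v,z)[:2],'gap',gap,loc((gap[0]+gap[1])/2,v,z)[:2] if gap else '')
b=(h[...,1]>60)&(h[...,0]>13)&(h[...,0]<35)&(w[...,2]<.056)&(w[...,2]>.047); b[:100]=0;b[145:]=0;b[:,:280]=0;b[:,360:]=0
ys,xs=np.nonzero(b); print('head px',xs.min(),xs.max(),ys.min(),ys.max())
for v in range(ys.min(),ys.max()+1,4):
    r=xs[ys==v]
    if len(r): print(v,r.min(),r.max(),loc(r.min(),v,.052),loc(r.max(),v,.052))
E
python3 lat.py
```

```text
98 282 359 z 78.5 mid [-16.4   0.8] gap None 
104 282 359 z 80.3 mid [-12.8   0.8] gap None 
110 282 360 z 82.1 mid [-9.3  1.1] gap (np.int64(294), np.int64(347)) [-9.3  0.8]
116 281 360 z 84.2 mid [-5.8  0.8] gap (np.int64(294), np.int64(347)) [-5.8  0.8]
122 281 360 z 86.2 mid [-2.4  0.8] gap (np.int64(294), np.int64(347)) [-2.4  0.8]
128 281 360 z 88.0 mid [1.1 0.8] gap (np.int64(294), np.int64(347)) [1.1 0.8]
134 283 360 z 90.1 mid [4.5 1.4] gap (np.int64(294), np.int64(347)) [4.5 0.8]
140 281 360 z 91.9 mid [7.8 0.8] gap None 
146 280 360 z 93.7 mid [11.1  0.5] gap None 
152 281 361 z 95.8 mid [14.4  1. ] gap None 
158 281 361 z 97.3 mid [17.7  1. ] gap None 
164 281 361 z 99.3 mid [20.9  1. ] gap None 
170 280 361 z 101.1 mid [24.1  0.7] gap None 
head px 301 337 108 136
108 311 328 [-10.3  -5.8  52. ] [-10.3   6.1  52. ]
112 306 333 [-7.6 -9.3 52. ] [-7.6  9.6 52. ]
116 303 335 [ -4.9 -11.4  52. ] [-4.9 11.  52. ]
120 302 337 [ -2.2 -12.1  52. ] [-2.2 12.4 52. ]
124 301 337 [  0.6 -12.9  52. ] [ 0.6 12.4 52. ]
128 302 337 [  3.3 -12.2  52. ] [ 3.3 12.5 52. ]
132 303 336 [  6.1 -11.6  52. ] [ 6.1 11.8 52. ]
136 305 333 [  8.9 -10.2  52. ] [ 8.9  9.7 52. ]
```

```bash
python3 -m jog '[[0.4,-0.04,0,0],[0.8,-0.08,0,0],[0.8,-0.08,0.8,0],[0.8,-0.08,1.6,0],[0.8,-0.08,2.3,0],[0.8,-0.08,2.7,0],[0.8,-0.08,2.7,0],[0.8,-0.08,2.7,0]]'
python3 -c "
from h import *
link('s8.png')
import cv2
i=cv2.imread('pics/s8.png');cv2.imwrite('pics/s8c.png',cv2.resize(i[100:220,180:340],(800,600),interpolation=2))"
```

```text
t: 9.4
eef_pos: [0.5841, 0.0908, 0.1208]
tool_rot: [-0.0, -0.097, 0.995, 0.0]
contact_force: [0.2, -0.5, -2.0]
gripper_width: 0.091
grasp_force: 60.1
tcp [584.1  90.8 120.8] F [ 0.2 -0.5 -2. ]
398 s [-31.  76.] z [ 48. 110.] tilt 0.504 z at s=0 66.4 tcp s 46.4
```

View pics/s8c.png

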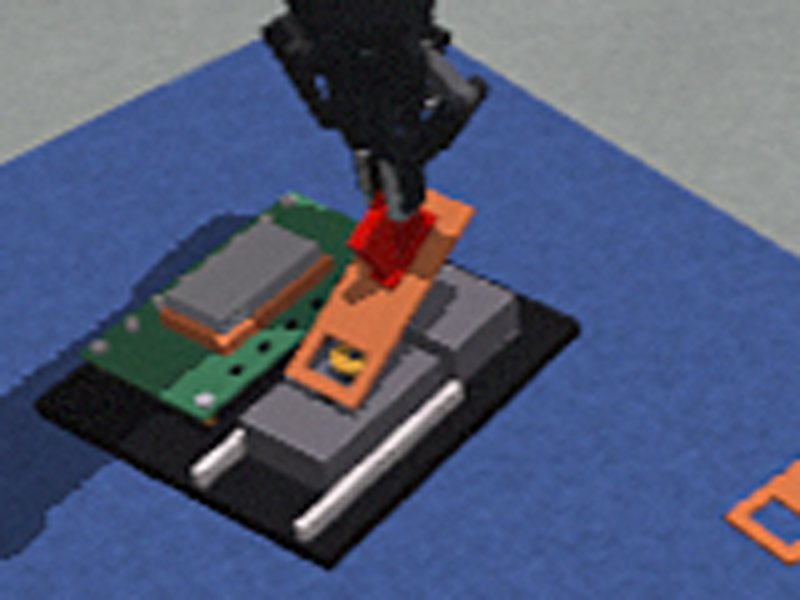

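The side view shows the eye around the head (crop 345,358) and the tip bar beyond it. I'll feel down to the block.

```bash
python3 -m jog '[[0,0,0.2,0],[0,0,0.4,0],[0,0,0.5,0],[0,0,0.5,0]]'; python3 -m jog '[[0,0,0.1,0],[0,0,0.15,0],[0,0,0.15,0]]'; python3 -c "
from h import *
link()"
```

```text
t: 9.78
eef_pos: [0.5841, 0.0907, 0.1161]
tool_rot: [-0.0, -0.097, 0.995, -0.0]
contact_force: [-0.8, -0.1, -1.6]
gripper_width: 0.093
grasp_force: 60.0
t: 10.03
eef_pos: [0.5843, 0.0907, 0.1148]
tool_rot: [0.0, -0.097, 0.995, 0.0]
contact_force: [0.2, 0.2, -1.2]
gripper_width: 0.092
grasp_force: 60.1
tcp [584.3  90.7 114.8] F [ 0.2  0.2 -1.2]
389 s [-31.  76.] z [ 41. 104.] tilt 0.502 z at s=0 60.1 tcp s 46.6
```

```bash
python3 -m jog '[[0,0,0.07,0],[0,0,0.07,0],[0,0,0.07,0]]'; python3 -m jog '[[0,0,0.06,0],[0,0,0.06,0],[0,0,0.06,0]]'
```

```text
t: 10.33
eef_pos: [0.5846, 0.0908, 0.1144]
tool_rot: [0.0, -0.097, 0.995, 0.0]
contact_force: [0.5, -0.5, -0.1]
gripper_width: 0.094
grasp_force: 60.3
t: 10.58
eef_pos: [0.5849, 0.0909, 0.114]
tool_rot: [0.001, -0.097, 0.995, 0.0]
contact_force: [1.5, -0.5, 1.9]
gripper_width: 0.093
grasp_force: 60.6
```

```bash
python3 -m jog '[[-0.15,0,-0.06,0],[-0.4,0,-0.06,0],[-0.7,0,-0.06,0],[-0.9,0,-0.06,0],[-0.9,0,-0.06,0]]'; python3 -m jog '[[-0.1,0,0,0],[-0.2,0,0,0],[-0.2,0,0,0]]'; python3 -m jog '[[-0.1,0,0,0],[-0.1,0,0,0]]';python3 -c "
from h import *
link()"
```

```text
t: 11.0
eef_pos: [0.5933, 0.0925, 0.1139]
tool_rot: [-0.0, -0.097, 0.995, 0.0]
contact_force: [-0.3, -0.2, -1.6]
gripper_width: 0.094
grasp_force: 60.3
t: 11.25
eef_pos: [0.5952, 0.0929, 0.1141]
tool_rot: [0.0, -0.097, 0.995, 0.0]
contact_force: [-0.4, -0.3, -1.0]
gripper_width: 0.095
grasp_force: 60.2
t: 11.42
eef_pos: [0.5962, 0.0931, 0.1141]
tool_rot: [0.0, -0.097, 0.995, 0.0]
contact_force: [-0.0, 0.1, -0.3]
gripper_width: 0.094
grasp_force: 60.2
tcp [596.2  93.1 114.1] F [-0.   0.1 -0.3]
395 s [-20.  88.] z [ 42. 103.] tilt 0.495 z at s=0 53.7 tcp s 58.8
```

```bash
python3 -m jog '[[-0.1,0,0,0],[-0.2,0,0,0],[-0.2,0,0,0]]'; python3 -m jog '[[-0.1,0,0,0],[-0.1,0,0,0]]';  python3 -m jog '[[-0.1,0,0,0],[-0.1,0,0,0]]'
```

```text
t: 11.72
eef_pos: [0.5982, 0.0935, 0.1141]
tool_rot: [0.0, -0.097, 0.995, 0.0]
contact_force: [-0.3, 0.1, -0.7]
gripper_width: 0.095
grasp_force: 60.2
t: 11.88
eef_pos: [0.5991, 0.0937, 0.1141]
tool_rot: [0.0, -0.097, 0.995, 0.0]
contact_force: [-1.1, 0.4, -1.6]
gripper_width: 0.096
grasp_force: 60.2
t: 12.05
eef_pos: [0.6001, 0.0938, 0.1141]
tool_rot: [0.0, -0.097, 0.995, 0.0]
contact_force: [-0.3, -0.1, -0.7]
gripper_width: 0.098
grasp_force: 60.2
```

```bash
python3 -c "
from h import *
link()"
```

```text
tcp [600.1  93.8 114.1] F [-0.3 -0.1 -0.7]
378 s [-16.  93.] z [ 42. 105.] tilt 0.499 z at s=0 51.5 tcp s 62.7
```

```bash
python3 -m jog '[[-0.1,0,0,0],[-0.1,0,0,0]]'; python3 -m jog '[[-0.08,0,0,0],[-0.08,0,0,0]]'; python3 -m jog '[[-0.06,0,0,0],[-0.06,0,0,0]]'
```

```text
t: 12.27
eef_pos: [0.6008, 0.094, 0.114]
tool_rot: [-0.0, -0.097, 0.995, -0.0]
contact_force: [-0.1, -0.2, -1.1]
gripper_width: 0.094
grasp_force: 60.2
t: 12.43
eef_pos: [0.6013, 0.094, 0.1138]
tool_rot: [-0.001, -0.097, 0.995, -0.0]
contact_force: [-1.8, 0.5, -2.3]
gripper_width: 0.094
grasp_force: 60.1
t: 12.6
eef_pos: [0.6017, 0.0941, 0.1137]
tool_rot: [-0.001, -0.097, 0.995, -0.0]
contact_force: [-2.4, -0.7, -1.6]
gripper_width: 0.098
grasp_force: 60.0
```

Neck found, at about 2.4 N. Next I loosen to about 20 N and lay it level, pivoting in the pads while the tip bar stays at the neck.

```bash
python3 -m jog '[[0,0,0,0],[0,0,0,0]]' 0.782 20; python3 -m jog '[[-0.19,0,0.2,0],[-0.38,0,0.41,0],[-0.57,0,0.61,0],[-0.75,0,0.82,0],[-0.75,0,0.82,0]]'; python3 -c "
from h import *
link()"
```

```text
t: 12.77
eef_pos: [0.6016, 0.0941, 0.1137]
tool_rot: [-0.001, -0.097, 0.995, -0.0]
contact_force: [-3.9, -1.4, -3.2]
gripper_width: 0.111
grasp_force: 19.3
t: 13.18
eef_pos: [0.6103, 0.0959, 0.1056]
tool_rot: [0.0, -0.097, 0.995, 0.0]
contact_force: [-1.0, -0.1, -0.9]
gripper_width: 0.109
grasp_force: 19.2
tcp [610.3  95.9 105.6] F [-1.  -0.1 -0.9]
388 s [-15. 100.] z [43. 92.] tilt 0.377 z at s=0 50.0 tcp s 73.2
```

```bash
python3 -m jog '[[-0.22,0,0.3,0],[-0.45,0,0.6,0],[-0.67,0,0.89,0],[-0.67,0,0.89,0]]'; python3 -c "
from h import *
link()"
```

```text
t: 13.57
eef_pos: [0.617, 0.0972, 0.0967]
tool_rot: [0.0, -0.097, 0.995, 0.0]
contact_force: [-0.7, 0.1, -0.4]
gripper_width: 0.11
grasp_force: 19.1
tcp [617.   97.2  96.7] F [-0.7  0.1 -0.4]
401 s [-16. 105.] z [42. 79.] tilt 0.282 z at s=0 47.7 tcp s 80.0
```

```bash
python3 -m jog '[[-0.2,0,0.3,0],[-0.38,0,0.6,0],[-0.56,0,0.9,0],[-0.56,0,0.9,0]]'; python3 -m jog '[[-0.15,0,0.3,0],[-0.3,0,0.6,0],[-0.42,0,0.9,0],[-0.42,0,0.9,0]]'; python3 -c "
from h import *
link('s9.png')
i=cv2.imread('pics/s9.png');cv2.imwrite('pics/s9c.png',cv2.resize(i[100:220,180:340],(800,600),interpolation=2))"
```

```text
t: 13.95
eef_pos: [0.6226, 0.0983, 0.0878]
tool_rot: [0.001, -0.097, 0.995, 0.0]
contact_force: [0.3, -0.1, 0.9]
gripper_width: 0.11
grasp_force: 19.2
t: 14.28
eef_pos: [0.6264, 0.0991, 0.0786]
tool_rot: [0.0, -0.097, 0.995, 0.0]
contact_force: [2.5, 0.1, 0.8]
gripper_width: 0.109
grasp_force: 19.3
tcp [626.4  99.1  78.6] F [2.5 0.1 0.8]
358 s [-16. 107.] z [42. 58.] tilt 0.092 z at s=0 45.2 tcp s 89.6
```

View pics/s9c.png

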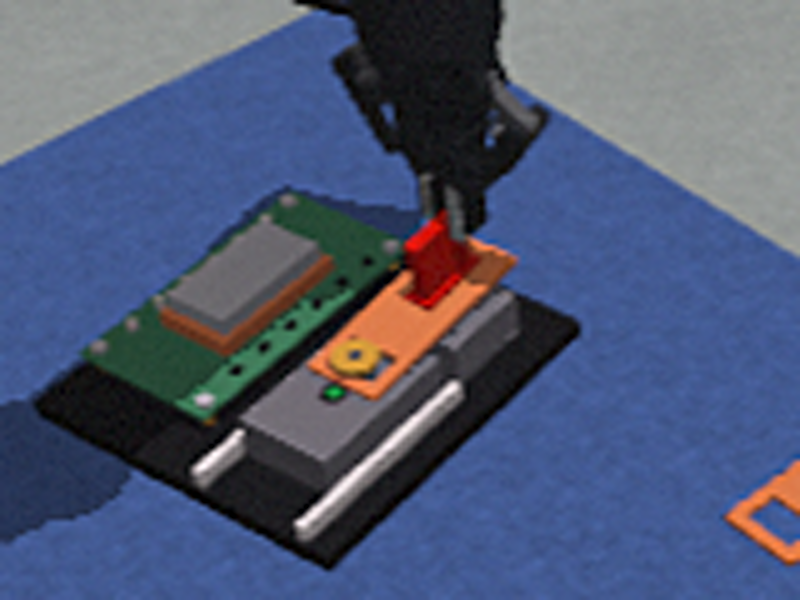

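The side view shows the link nearly level (0.09 rad), the eye around the neck and the button still exposed at (333,393). I lower the rest.

```bash
python3 -m jog '[[-0.15,0,0.3,0],[-0.3,0,0.55,0],[-0.42,0,0.8,0],[-0.42,0,0.8,0]]'; python3 -c "
from h import *
link()"; python3 -m jog '[[-0.03,0,0.1,0],[-0.06,0,0.2,0],[-0.06,0,0.2,0]]'; python3 -c "
from h import *
link()"
```

```text
t: 14.67
eef_pos: [0.6298, 0.0997, 0.0703]
tool_rot: [-0.0, -0.097, 0.995, -0.0]
contact_force: [1.9, 1.1, 0.3]
gripper_width: 0.11
grasp_force: 19.3
tcp [629.8  99.7  70.3] F [1.9 1.1 0.3]
324 s [-16. 109.] z [40. 48.] tilt 0.009 z at s=0 43.9 tcp s 93.1
t: 14.97
eef_pos: [0.6302, 0.0998, 0.0693]
tool_rot: [-0.0, -0.097, 0.995, -0.0]
contact_force: [-2.2, 0.1, 4.5]
gripper_width: 0.104
grasp_force: 19.6
tcp [630.2  99.8  69.3] F [-2.2  0.1  4.5]
325 s [-16. 109.] z [40. 48.] tilt 0.005 z at s=0 43.5 tcp s 93.5
```

```bash
python3 -m jog '[[0,0,-0.08,0],[0,0,-0.08,0],[0.2,0,-0.08,0],[0.45,0,-0.08,0],[0.7,0,-0.08,0],[0.8,0,-0.08,0],[0.8,0,-0.08,0]]' 0.84 50;  python3 -m jog '[[0.1,0,0,0],[0.1,0,0,0]]';python3 -m jog '[[0.1,0,0,0],[0.1,0,0,0]]'; python3 -c "
from h import *
link()"
```

```text
t: 15.6
eef_pos: [0.6222, 0.0982, 0.0697]
tool_rot: [-0.0, -0.097, 0.995, -0.0]
contact_force: [1.2, 0.6, 0.3]
gripper_width: 0.098
grasp_force: 49.2
t: 15.77
eef_pos: [0.6215, 0.098, 0.0698]
tool_rot: [-0.0, -0.097, 0.995, -0.0]
contact_force: [0.6, 0.8, 0.4]
gripper_width: 0.096
grasp_force: 49.2
t: 15.93
eef_pos: [0.6207, 0.0979, 0.0698]
tool_rot: [0.0, -0.097, 0.995, 0.0]
contact_force: [1.4, -0.3, 0.9]
gripper_width: 0.102
grasp_force: 49.2
tcp [620.7  97.9  69.8] F [ 1.4 -0.3  0.9]
315 s [-25.  98.] z [40. 48.] tilt 0.006 z at s=0 43.8 tcp s 83.7
```

```bash
python3 -m jog '[[0.1,0,0,0],[0.1,0,0,0]]'; python3 -m jog '[[0.08,0,0,0],[0.08,0,0,0]]';python3 -m jog '[[0.06,0,0,0],[0.06,0,0,0],[0.06,0,0,0]]'
```

```text
t: 16.15
eef_pos: [0.6199, 0.0978, 0.0699]
tool_rot: [0.0, -0.097, 0.995, 0.0]
contact_force: [1.7, 0.3, 0.3]
gripper_width: 0.098
grasp_force: 49.2
t: 16.32
eef_pos: [0.6197, 0.0977, 0.0702]
tool_rot: [0.001, -0.097, 0.995, 0.0]
contact_force: [3.2, 0.8, -0.2]
gripper_width: 0.099
grasp_force: 49.2
t: 16.57
eef_pos: [0.6195, 0.0977, 0.0704]
tool_rot: [0.001, -0.097, 0.995, 0.0]
contact_force: [5.7, 1.9, 1.9]
gripper_width: 0.102
grasp_force: 49.3
```

```bash
python3 -m jog '[[-0.03,0,0.05,0],[-0.03,0,0.05,0],[-0.03,0,0.05,0]]'; python3 -m jog '[[0,0,0,0],[0,0,0,0],[0,0,0,0],[0,0,0,0]]' 0.4 20; python3 -m jog '[[0,0,-1,0],[0,0,-3,0],[0,0,-6,0],[0,0,-9,0],[0,0,-11,0],[0,0,-11,0],[0,0,-11,0]]'; python3 -c "
from h import *
link('s10.png')
c=cam('wrist','w10.png')
a=cv2.imread('pics/s10.png')[110:220,180:320];a=cv2.resize(a,(700,550),interpolation=2)
cv2.imwrite('pics/s10c.png',a)"
```

```text
t: 16.82
eef_pos: [0.6195, 0.0977, 0.0698]
tool_rot: [0.001, -0.097, 0.995, 0.0]
contact_force: [5.0, 0.6, 1.9]
gripper_width: 0.1
grasp_force: 49.4
t: 17.15
eef_pos: [0.6175, 0.0973, 0.0687]
tool_rot: [-0.001, -0.097, 0.995, -0.0]
contact_force: [0.1, 0.1, 0.9]
gripper_width: 0.303
grasp_force: 0.0
t: 17.73
eef_pos: [0.6193, 0.0977, 0.1813]
tool_rot: [0.001, -0.097, 0.995, 0.0]
contact_force: [0.1, -0.1, -0.1]
gripper_width: 0.302
grasp_force: 0.0
tcp [619.3  97.7 181.3] F [ 0.1 -0.1 -0.1]
323 s [-27.  98.] z [40. 47.] tilt 0.003 z at s=0 43.8 tcp s 82.4
```

View pics/w10.png

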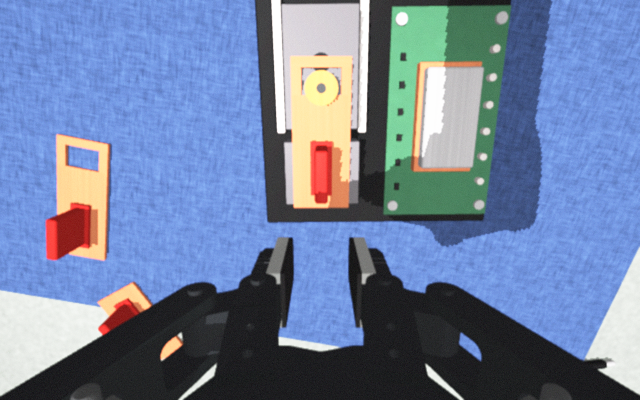

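The link lies level with the eye's rear edge under the head (320,88), and the tip covers the button. One quick numeric check of "home" before I hand in.

```bash
python3 - <<'E'
from h import *
c=cam('wrist'); h=hsv(c); w=cloud(c); U=np.array([[.981,.194,0],[-.194,.981,0],[0,0,1]]);O=np.array([.5385,.0818,0])
loc=lambda u,v,z:(U@(onz(c,u,v,z)-O)*1000).round(1)
m=(h[...,1]>60)&(h[...,0]<20)&(h[...,2]>150)
col=np.nonzero(m[40:230,300])[0]+40; print('col300 tip/rear',col.min(),col.max(),loc(300,col.min()-.5,.044),loc(300,col.max()+.5,.044))
b=(h[...,0]>18)&(h[...,0]<35)&(h[...,1]>60)&(w[...,2]>.048)&(w[...,2]<.056); b[:60]=0;b[120:]=0;b[:,:295]=0;b[:,345:]=0
ys,xs=np.nonzero(b);print('head',loc((xs.min()+xs.max())/2,(ys.min()+ys.max())/2,.052),xs.min(),xs.max(),ys.min(),ys.max())
g=(h[...,0]>45)&(h[...,0]<80)&(h[...,1]>100);g[:, :300]=0;g[:,340:]=0;print('green px',np.argwhere(g)[:5].tolist())
print('link top z',np.nanmedian(w[95:180,300:305,2]),np.nanmedian(w[60:66,300:340,2]))
E
```

```text
col300 tip/rear 208 209 [ 99.4 -18.2  44. ] [101.2 -18.3  44. ]
head [ 0.5  0.1 52. ] 305 337 71 105
green px []
link top z 0.04378052223358592 0.043839548356608526
```

```bash
python3 -c "
from station import bot
print(bot.hand_in())"
```

```text
the job is handed in; nothing more can be done
None
```

The shorting link is home under the stud head and handed in at about 18 s of the 53 s limit. It lies level and released, origin about 5.3 mm ahead of the stud axis (5.5 mm nominal), its tip covering the button. Button travel wasn't measured. Stud contact peaked at about 6 N, and the other items were not touched.

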